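# Clamp a bisque tile on the decorating board with its wing nut

### The job

Fix the half-painted tile on the wooden decorating board for painting, using only pushes of the fingertips: nothing is gripped or lifted. First push the tile along its channel until it is home against the back fence, then push the steel strap round on its stud until it points squarely across the tile. Finally turn the loose brass wing nut clockwise with repeated fingertip strokes on its wings until it is tight and the strap's rubber pad bears firmly on the tile; push gently and disturb nothing round the board.

Things in the scene. Friction and masses are not known exactly. Their poses are not given: they have to be found in the camera images.
- board: Plywood decorating board, fixed on the chest top, 214 (x) x 236 (y) x 12 mm. Origin: centre of its underside, on the chest top. +x points to its back fence (away from the robot, turned up to 0.25 rad), y to its left, z up; upper face at z 12. Two rails along x (6 mm above the upper face, x -16 to +84) guide the tile in a channel 103 mm wide centred on y = +30.
- fence (a point): Point on the inner face of the back fence, in the middle of the tile's channel, at the board's upper face (board frame 85, 30, 12 mm). The fence is 12 mm thick, spans the board's width, its top is at z 78, and it carries a pattern card with a blue flower.
- stud (a point): Foot of the fixed threaded stud (10 mm thick, top at board z 70) on the board's upper face, board frame (45, -75, 12) mm: the vertical axis about which strap and wing nut turn. It stands 40 mm in front of the fence, so a fingertip has no room between the wings and the fence.
- tile_centre (a point): Centre of the loose bisque tile, 100 x 100 x 10 mm, about 0.2 kg, white with a blue flower begun. It lies in the channel, axes as the board's, pulled 12 to 30 mm forward of home at the start. Home, its centre is at board (35, 30, 17) mm and its far edge touches the fence.
- tile_front (a point): Middle of the tile's front edge face (towards the robot), 5 mm above the board's upper face: push here towards board +x.
- strap (a joint): Swing of the steel strap about the stud, rad: 0 points to board -x (parked beside the tile); grows clockwise from above; at its stop, 1.571, it points to board +y, across the tile. Starts 0 to 0.35; stays where left (friction 0.03 N m). 20 mm wide (24 at the round toe), 6 mm thick; toe end 86 mm, heel end 28 mm from the stud axis.
- strap_toe (a point): Top of the strap on its centre line, 73 mm from the stud axis, at board z 38 when the nut is at 0; under it hangs a round rubber pad 18 mm across and 4 mm high, whose underside is then at z 28 (tile top: 22). A spring holds the strap up against the nut, so strap and nut go down together.
- wingnut (a joint): Turn of the brass wing nut, rad, growing clockwise from above = tightening, 4 mm down a turn. At 0 the wings lie along board x. Starts 0 to 1.6. Strap across the tile, the pad meets the tile at about 9.4, holds it firmly from about 11 and presses harder up to the thread's stop at 12.0. It turns easily (0.03 N m) and stays where left.
- wing (a point): Point near the end of one wing, half way up, 30 mm from the stud axis; the other wing is opposite. The wings are upright plates 6 mm thick reaching 36 mm from the axis; the hub is 25 mm across. At joint 0 the wings' outer ends span board z 48 to 65 mm, 0.64 mm lower for each rad.
- wide_bottle: Bystander: wide grey-green squeeze bottle, 49 mm across, 96 high, left of the board; origin under its centre.
- slim_bottle: Bystander: slim grey-blue squeeze bottle, 32 mm across, 109 high, left of the board; origin under its centre.
- brown_bottle: Bystander: brown squeeze bottle, 42 mm across, 105 high, right of the board; origin under its centre.
- mug: Bystander: hand-built beast mug, 130 x 189 x 128 mm, on the right; origin under its centre.
- bowl: Bystander: green plastic bowl, 142 mm across, 73 high, front right; origin under its centre.
- tip_tin: Bystander: flat teal tin with lid, 70 x 98 x 30 mm, front left; origin under its centre.

How it is judged:
On the way, in this order (a step that is already met when the one before it is completed fails the run):
1. the tile is home against the back fence (within 3 mm) (x of tile_centre in the frame of board above 0.032 m), for 0.2 s.
2. the strap points squarely across the tile (swing beyond 1.40 rad) (value of joint strap above 1.4 rad), for 0.2 s.
3. the wing nut is screwed down: the strap presses on the tile with more than 4 N (contact force between strap and tile above 4 N), for 0.2 s.
At the end, for the whole second after the job is handed in: The tile is within 3 mm of the back fence, the strap swung beyond 1.40 rad across it and screwed down so that it presses on the tile with more than 4 N; the nut at rest (x of tile_centre in the frame of board above 0.032 m and value of joint strap above 1.4 rad and contact force between strap and tile above 4 N and velocity of joint wingnut below 0.1 rad/s); the robot touches nothing.
It fails at once if the tile is lifted or tipped instead of being slid (z of tile_centre in the frame of board above 0.025 m or angle between tile's own z axis and vertical above 0.12 rad).
It fails at once if the wing nut is pinched or forced (more than 35 N from the fingers) (contact force between the fingers and wingnut above 35 N).
It fails at once if the tile is pinched or pressed hard (more than 35 N from the fingers) (contact force between the fingers and tile above 35 N).
It fails at once if one of the three loose bottles beside the board is knocked or moved more than 20 mm (distance of any of wide_bottle, slim_bottle, brown_bottle from where it was at the start of the episode above 0.02 m or angle between any of wide_bottle, slim_bottle, brown_bottle's own z axis and vertical above 0.35 rad).
It fails at once if the mug, the bowl or the tin is knocked or moved more than 20 mm (distance of any of mug, bowl, tip_tin from where it was at the start of the episode above 0.02 m or angle between any of mug, bowl, tip_tin's own z axis and vertical above 0.35 rad).
It also fails if it takes over 69 s, if anything falls off the work surface, if the arm or the gripper's body presses on something with over 40 N, if the wrist force passes 120 N, or if a joint passes its speed limit or range.

### The arm

A 6-joint arm with a two-finger parallel gripper is mounted at the origin on a cart in front of the work surface, level with it; the furniture and walls round the work are solid. World frame = base frame: x ahead of the robot, y to its left, z up, the work surface at z = 0. Lengths are in m, angles in rad, forces in N, time in s.
With the tool pointing down it reaches from about 0.4 to 0.825 m from the base axis. Payload 7 kg.
Tool frame: the origin (TCP) lies at the very end of the fingers, on their centre line; the grasp point (between the pads) lies 19 mm behind it (arm.grip_point_offset is the distance from the TCP to the grasp point, in m); z points along the fingers, y is the line along which they close (so a half turn about z gives the same grasp; the last joint's range is limited). The gripper opens to 88 mm and grips with 3 to 60 N. Pads are 19 mm wide; open, the fingers measure 130 mm over their backs; the gripper's body (78 mm by 193 mm) begins 47 mm behind the grasp point.
Start: joints at [-0.967, 0.359, 0.012, 0, -1.224, -0.288], TCP at [0.21, -0.642, 0.227] pointing down, gripper open.
Joint ranges: [-3.07, 3.07], [-1.43, 2.12], [-1.02, 1.25], [-3.03, 1.67], [-3.05, -0], [-3.03, 3.03]. Speed limits (rad/s): [2.39, 2.39, 3.01, 3.14, 3.14, 3.14].

### API

Orientations are given as [roll, pitch, yaw] about the fixed x, y, z axes, in that order (R = Rz(yaw) Ry(pitch) Rx(roll)).
In Python, from station import arm, cams gives the robot as it stands.
- The arm moves only by the shell command python3 -m handwheel 'ROWS' [FORCE]. ROWS is JSON, a list that holds one entry, the list of rows, each a list of 7 numbers: the shift along the tool's x, y, z normalised to -1 to 1, where 1 is 0.08 m, then the turn, a rotation vector about the tool's x, y, z normalised to -1 to 1, where 1 is 0.5 rad, then the closure in counts, from 0 (fully open) to 255 (shut). In form: [[[x, y, z, wx, wy, wz, hand], ...]]. A call has 1 to 5 rows; each row is the pose to reach, as a shift and turn from the pose commanded when the call began, along the tool's axes at that moment; what a row does not reach only later rows make up. A row lasts 1/8 s, in which the tool goes at most 62.5 mm and 10.7 degrees, less where a joint would pass 70% of its speed; a pose out of reach is approached as far as the arm can. A call with a number of a shift or a turn outside -1 to 1 is refused whole. A call with a gripper value outside its range is refused whole. The fingers move at their own pace and stop on an object; FORCE is the grip in N (left out, the last holds). Time passes only in rows, so rows that repeat a pose let the fingers close. It gives the time, the measured TCP pose, the force, the opening and the grip force at its end, in the units of the state.
- arm.get_state(): the state, without advancing time (a new reading comes with each control period).
- cams.grab_frame(name): name is "scene" or "side" or "wrist"; returns the picture (384x512x3 uint8, blue, green, red); there is no depth.
- cams.camera_info(name): a dict with "camera_matrix" (3x3 intrinsics, pixels), "dist_coeffs" ([k1, k2, p1, p2, k3] as OpenCV has them; the pictures are not rectified), "R" (3x3) and "t" (3): a world point X has camera coordinates R X + t; the wrist camera has in their place "hand_eye" (4x4, takes a point from camera to tool coordinates, whose origin is the TCP and whose axes are the flange's). Camera axes: x right, y down, z forward; pixel columns grow to the right and rows downward; lengths in m; the calibration is good to about 2 mm. A picture is of the moment at which its call begins: read the wrist's pose just before it. camera_info takes no time and is no camera call.
- arm.job_done(): hands the job in; it is judged then, once.
The state is a dict: "t": time; "q": joint angles; "qd": joint speeds; "joint_efforts": joint torques, N m; "eef_pos": TCP position; "ee_rot": TCP orientation; "force": force on the tool from outside, world axes, zero at the start; "moment": the same for the moment, N m; "width": finger opening in m; "gripper_force": force on a finger pad.
Only numpy, scipy, OpenCV 4.12 (cv2) and the standard library are available. Lean on these libraries where they do the work, as an engineer would, in place of code of your own. Each camera call takes 0.05 s, during which the arm holds its last target. There are 200 camera calls.

## Working session

There is one attempt and no reset: what is moved stays moved. The work goes in short steps, Python scripts to look and compute and a shell command to move; the robot and the scene stay as the last step left them, time stands still between calls to the robot, and variables do not carry over. Pictures are saved under pics/ and viewed, at most 10 in all, crops included, and the job is handed in when it is done.

```bash
mkdir -p pics; python3 - <<'E'
from station import arm,cams
import cv2,json
for n in ["scene","side"]:
    im=cams.grab_frame(n); cv2.imwrite(f"pics/{n}0.png",cv2.resize(im,(800,600),interpolation=cv2.INTER_CUBIC))
    cv2.imwrite(f"pics/{n}_raw.png",im)
    i=cams.camera_info(n); print({k:getattr(v,'tolist',lambda:v)() for k,v in i.items()})
s=arm.get_state(); print(s)
print(cams.camera_info("wrist")["hand_eye"])
E
ls
```

```text
{'camera_matrix': [[454.1770774919084, 0.0, 257.3782545792582], [0.0, 454.1770774919084, 186.38694622235946], [0.0, 0.0, 1.0]], 'dist_coeffs': [-0.0498447925903208, 0.0, 0.0, 0.0, 0.0], 'R': [[-0.6026208960296905, -0.7977972776389956, 0.01917184029195934], [-0.5238076338087984, 0.377308333329018, -0.7637172149193094], [0.6020578198412515, -0.4702743086670653, -0.645266190169385]], 't': [0.3121165496785049, 0.3383155131368479, 1.1480594200407985]}
{'camera_matrix': [[457.4824972749038, 0.0, 252.49216940181685], [0.0, 457.4824972749038, 196.87557048007824], [0.0, 0.0, 1.0]], 'dist_coeffs': [-0.14313625423728701, 0.0, 0.0, 0.0, 0.0], 'R': [[-0.9675684532877591, -0.2523981951514919, 0.010316941727211723], [-0.16687830140994056, 0.6080002424576326, -0.7762005782592492], [0.1896389219566129, -0.7527488666585487, -0.6304016362791297]], 't': [0.4999620310045964, 0.1317587531435641, 1.4278150094714959]}
{'t': 0.1, 'q': array([-9.66877129e-01,  3.59338144e-01,  1.11497019e-02, -3.34788333e-04,
       -1.22405857e+00, -2.88095966e-01]), 'qd': array([-0.00081391, -0.00207417,  0.00095113,  0.00349789,  0.00039248,
       -0.000229  ]), 'joint_efforts': array([-1.00826928e-03, -5.84163630e+01,  2.93752116e+01,  7.01552957e+00,
        1.01667762e-02, -5.00251053e-05]), 'eef_pos': array([ 0.20950486, -0.64121374,  0.22569649]), 'ee_rot': array([ 3.14011233e+00, -1.10455126e-04, -2.82588334e+00]), 'force': array([-0.06658051,  0.05933081,  0.95939315]), 'moment': array([-0.01597784,  0.00543442,  0.03049592]), 'gripper_force': 0.0, 'width': 0.08790392440813281}
[[-2.69508644e-04 -9.60270045e-01 -2.79072334e-01  7.38950432e-02]
 [ 9.99999636e-01 -4.84683013e-04  7.02033157e-04  9.73795574e-04]
 [-8.09403031e-04 -2.79072044e-01  9.60269826e-01 -1.57580044e-01]
 [ 0.00000000e+00  0.00000000e+00  0.00000000e+00  1.00000000e+00]]
pics
```

View pics/scene0.png

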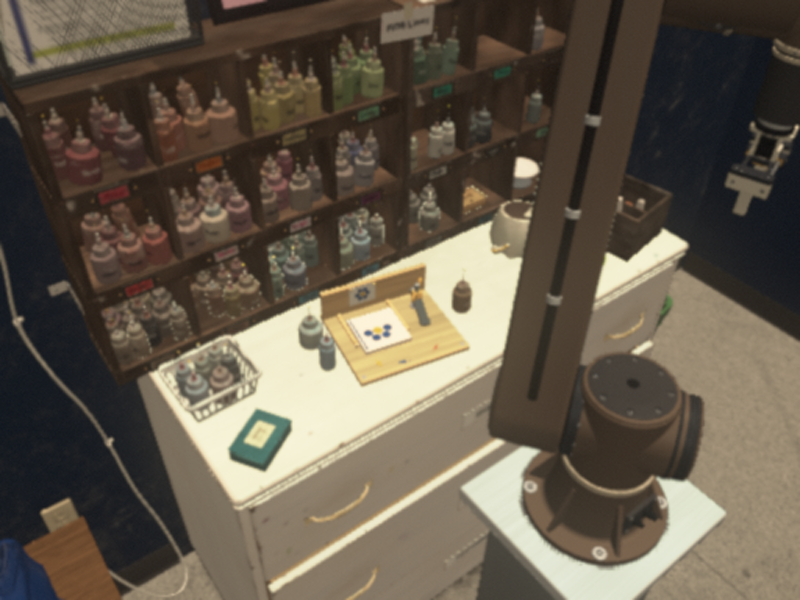

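View pics/side0.png

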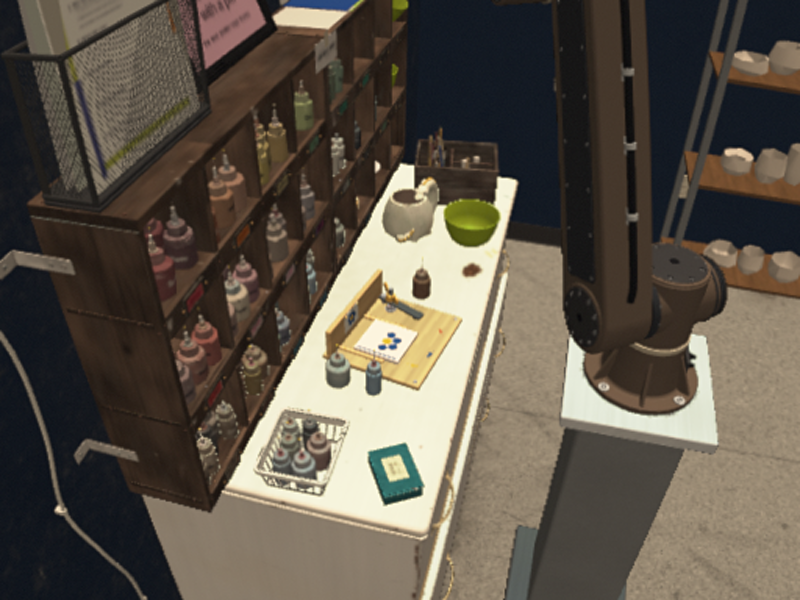

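The scene view shows the board at about (395,330) with the tile at (378,328), the strap at (420,310) and the wing nut at (418,292). The side view shows the same layout: board (395,330), nut (388,295). I'll zoom in on both.

```bash
cat > h.py <<'E'
import numpy as np,cv2
from scipy.spatial.transform import Rotation as Ro
from station import arm,cams
def cam(n,s=None):
    i=cams.camera_info(n);K=np.array(i["camera_matrix"]);D=np.array(i["dist_coeffs"])
    if n!="wrist": return K,D,np.array(i["R"]),np.array(i["t"])
    H=np.array(i["hand_eye"]);T=np.eye(4);T[:3,:3]=Ro.from_euler('xyz',s["ee_rot"]).as_matrix();T[:3,3]=s["eef_pos"]
    M=np.linalg.inv(T@H);return K,D,M[:3,:3],M[:3,3]
def proj(c,X): 
    K,D,R,t=c; return cv2.projectPoints(np.atleast_2d(X).astype(float),cv2.Rodrigues(R)[0],t,K,D)[0][:,0]
def unproj(c,uv,z):
    K,D,R,t=c;p=cv2.undistortPoints(np.atleast_2d(uv).astype(float)[:,None],K,D)[:,0]
    d=np.c_[p,np.ones(len(p))]@R;o=-R.T@t;return o+d*((z-o[2])/d[:,2])[:,None]
def wb(B,P): # board->world, B=(x,y,th), mm
    P=np.atleast_2d(P)/1000.;c,s=np.cos(B[2]),np.sin(B[2])
    return np.c_[B[0]+c*P[:,0]-s*P[:,1],B[1]+s*P[:,0]+c*P[:,1],P[:,2]]
E
python3 - <<'E'
import cv2,numpy as np
a=cv2.imread("pics/scene_raw.png")[160:255,190:310]; b=cv2.imread("pics/side_raw.png")[165:260,195:315]
f=lambda i:cv2.resize(i,None,fx=6,fy=6,interpolation=cv2.INTER_CUBIC)
cv2.imwrite("pics/c1.png",f(a));cv2.imwrite("pics/c2.png",f(b))
E
```

```text
(no output)
```

View pics/c2.png

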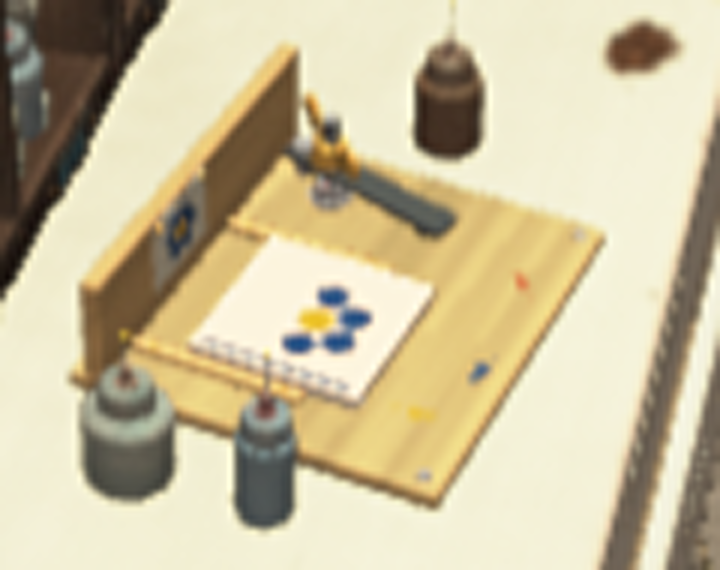

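The side crop shows the board's front-right corner at (605,236) and its front-left at (436,497). The tile corners are at (272,235), (435,288), (360,402) and (188,345). The strap toe is at (440,220) and the stud and nut at (332,150).

```bash
python3 - <<'E'
from h import *
from scipy.optimize import least_squares
c=cam("side"); g=lambda P:np.array(P)/6+[195-.4,165-.4]
bc=unproj(c,g([(605,236),(436,497)]),.012); print("corners",bc)
tl=unproj(c,g([(272,235),(435,288),(360,402),(188,345)]),.022); print("tile",tl)
pb=np.array([[-107,-118,12],[-107,118,12]]);
def tp(x): return [[x+50,-20,22],[x-50,-20,22],[x-50,80,22],[x+50,80,22]]
obs=np.r_[g([(605,236),(436,497),(272,235),(435,288),(360,402),(188,345)])]
r=least_squares(lambda p:(proj(c,wb(p[:3],np.r_[pb,tp(p[3]*1000)]))-obs).ravel(),[bc[:,0].mean()+.1,bc[:,1].mean(),0,.015])
B=r.x; print(B,r.fun.round(1))
for n in ["fence",[85,30,12]],["stud",[45,-75,12]],["tile",[B[3]*1000,30,17]]: print(n,wb(B,n[1]))
print("toe",unproj(c,g([(445,222)]),.038))
o=unproj(c,g([(445,222)]),.038)[0]-wb(B,[45,-75,12])[0]; th=np.arctan2(o[1],o[0])-B[2]; print("strap", np.pi-th%(2*np.pi),np.hypot(*o[:2]))
for n,p in dict(brown=(448,152),wide=(128,485),slim=(265,518)).items(): print(n,unproj(c,g([p]),0))
E
```

```text
corners [[ 0.38260874 -0.05734918  0.012     ]
 [ 0.42740071  0.16650028  0.012     ]]
tile [[0.55937425 0.00252618 0.022     ]
 [0.46214692 0.02219383 0.022     ]
 [0.4790093  0.11961631 0.022     ]
 [0.57746026 0.1012404  0.022     ]]
[ 0.51010206  0.03292468 -0.18948736  0.00377442] [ 0.2 -1.  -0.1  0.6  0.   0.1  0.4  0.  -0.3  0.1 -0.2 -0. ]
['fence', [85, 30, 12]] [[0.5992313  0.04637749 0.012     ]]
['stud', [45, -75, 12]] [[ 0.54016994 -0.04920889  0.012     ]]
['tile', [np.float64(3.77441683589457), 30, 17]] [[0.51945958 0.06167677 0.017     ]]
toe [[ 0.46571099 -0.01483221  0.038     ]]
strap 0.24304232769037704 0.08201152786508742
brown [[ 0.48769689 -0.12311667  0.        ]]
wide [[0.58337568 0.18791168 0.        ]]
slim [[0.50953917 0.19191552 0.        ]]
```

```bash
python3 -m handwheel '[[[-0.4,0.45,-0.02,0,0,0,255],[-0.85,0.94,-0.04,0,0,0,255]]]' 10
for i in 1; do
python3 -m handwheel '[[[-0.4,0.45,-0.02,0,0,0,255],[-0.85,0.94,-0.04,0,0,0,255]]]' >/dev/null
python3 -m handwheel '[[[-0.4,0.45,-0.02,0,0,0,255],[-0.85,0.94,-0.04,0,0,0,255]]]' >/dev/null
python3 -m handwheel '[[[-0.4,0.45,-0.02,0,0,0,255],[-0.85,0.94,-0.04,0,0,0,255]]]'; done
```

```text
t: 0.35
eef_pos: [0.2507, -0.548, 0.2287]
ee_rot: [3.14, -0.001, -2.827]
force: [1.3, 0.6, 0.5]
width: 0.0725
gripper_force: 0.0
t: 1.1
eef_pos: [0.3749, -0.2697, 0.2393]
ee_rot: [3.142, 0.0, -2.826]
force: [1.5, -0.4, -0.4]
width: 0.0133
gripper_force: 0.0
```

```bash
python3 -m handwheel '[[[-0.4,0.45,-0.02,0,0,0,255],[-0.85,0.94,-0.04,0,0,0,255]]]' >/dev/null
python3 -m handwheel '[[[-0.4,0.45,-0.02,0,0,0,255],[-0.85,0.94,-0.04,0,0,0,255]]]' >/dev/null
python3 -m handwheel '[[[-0.4,0.45,-0.02,0,0,0,255],[-0.85,0.94,-0.04,0,0,0,255]]]'
python3 -m handwheel '[[[0,0,0,0,0,-0.33,255],[0,0,0,0,0,-0.66,255],[0,0,0,0,0,-1,255]]]' >/dev/null
python3 -m handwheel '[[[0,0,0,0,0,-0.33,255],[0,0,0,0,0,-0.66,255],[0,0,0,0,0,-1,255],[0,0,0,0,0,-1,255]]]' >/dev/null
python3 -m handwheel '[[[0,0,0,0,0,-0.13,255],[0,0,0,0,0,-0.13,255]]]'
python3 - <<'E'
from h import *
s=arm.get_state();im=cams.grab_frame("wrist");cv2.imwrite("pics/w1r.png",im);cv2.imwrite("pics/w1.png",cv2.resize(im,(800,600),interpolation=cv2.INTER_CUBIC))
import pickle;pickle.dump({k:s[k] for k in("eef_pos","ee_rot")},open("w1.pkl","wb"));print(s["eef_pos"],s["ee_rot"],s["q"])
E
```

```text
t: 1.85
eef_pos: [0.4987, 0.0082, 0.249]
ee_rot: [3.142, -0.0, -2.826]
force: [0.6, -1.2, 0.1]
width: 0.0005
gripper_force: 0.0
t: 2.98
eef_pos: [0.4984, 0.0066, 0.2488]
ee_rot: [3.141, -0.0, -1.765]
force: [0.4, -0.2, -0.7]
width: 0.0003
gripper_force: 0.0
[0.49844911 0.00656688 0.24881655] [ 3.14127210e+00 -1.03166296e-04 -1.76460110e+00] [ 4.08042572e-01  4.99848273e-02 -3.31906260e-01 -1.03918463e-04
 -1.18922788e+00 -6.01808649e-01]
```

View pics/w1.png

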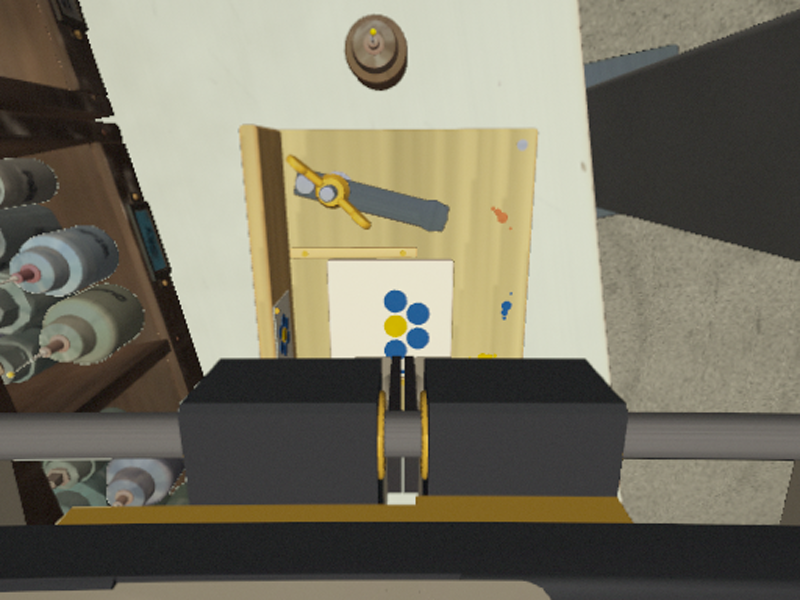

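The wrist view shows the stud top at (330,193) and the wings at (290,158) and (368,226). The strap toe is near (440,215), the tile's right edge runs from (329,261) to (453,261), and the board's front-right corner is at (537,129).

```bash
python3 - <<'E'
from h import *
import pickle
from scipy.optimize import least_squares
s=pickle.load(open("w1.pkl","rb"));c=cam("wrist",s);cs=cam("side")
k=1/1.5625; W=lambda P:(np.array(P)+.5)*k-.5; g=lambda P:np.array(P)/6+[195-.4,165-.4]
pb=[[-107,-118,12],[-107,118,12]];tp=lambda x:[[x+50,-20,22],[x-50,-20,22],[x-50,80,22],[x+50,80,22]]
so=g([(605,236),(436,497),(272,235),(435,288),(360,402),(188,345)])
wo=W([(330,193),(329,261),(453,261),(537,129)])
def f(p):
    x=p[3]*1000
    a=proj(c,wb(p[:3],[[45,-75,70],[x+50,-20,22],[x-50,-20,22],[-107,-118,12]]))-wo
    b=proj(cs,wb(p[:3],np.r_[pb,tp(x)]))-so
    return np.r_[a.ravel(),.3*b.ravel()]
r=least_squares(f,[.51,.033,-.19,.004]);B=r.x;print(B,r.fun.round(1));np.save("B.npy",B)
S=wb(B,[45,-75,70])[0];print("stud",S)
def ang(px,z):
    o=unproj(c,W([px]),z)[0]-S;a=np.arctan2(o[1],o[0])-B[2];return np.pi-a%(2*np.pi),np.hypot(*o[:2])
print("toe",ang((446,216),.036)); print("wing",ang((290,158),.062),ang((369,226),.062))
print("TCP px",proj(c,s["eef_pos"])/k)
print("brown base",unproj(c,W([(380,85)]),.0))
d=Ro.from_euler('xyz',s["ee_rot"]).as_matrix()
for q in [(.0095,.021,0),(.0095,-.021,0),(.0095,0,0),(.0095,0,-.03),(-.0095,0,0)]: print(q,proj(c,s["eef_pos"]+d@np.array(q))/k)
im=cv2.imread("pics/w1r.png")[220:300,220:290];cv2.imwrite("pics/f.png",cv2.resize(im,None,fx=7,fy=7,interpolation=cv2.INTER_CUBIC))
E
```

```text
[ 0.5087734   0.03199777 -0.19395395  0.00428317] [-1.9  0.6 -1.3  0.1  1.3  0.   2.2 -0.4  0.2 -0.3  0.   0.1  0.1 -0.
  0.2 -0.  -0.  -0.   0.  -0.1]
stud [ 0.53847413 -0.05026928  0.07      ]
toe (np.float64(0.22174839606199015), np.float64(0.08364732587247338))
wing (np.float64(-2.397174914384558), np.float64(0.033261994911155)) (np.float64(0.691363677639107), np.float64(0.03463997400880665))
TCP px [[404.39504622 377.28863118]]
brown base [[ 0.49185356 -0.11683981  0.        ]]
(0.0095, 0.021, 0) [[466.63915085 351.47315109]]
(0.0095, -0.021, 0) [[342.20575391 351.52288977]]
(0.0095, 0, 0) [[404.42217329 351.47384844]]
(0.0095, 0, -0.03) [[404.94491657 392.20988642]]
(-0.0095, 0, 0) [[404.36906367 402.3528482 ]]
```

View pics/f.png

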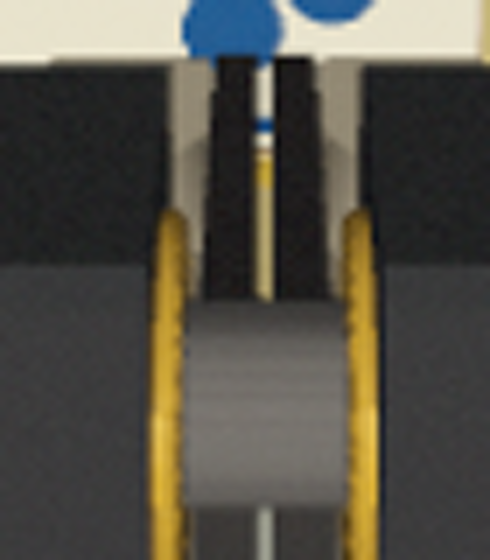

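Closed, the fingertips look about 14–20 mm wide, with the TCP at pixel (404,377) in the 800-wide picture. I'll check the fit with an overlay.

```bash
python3 - <<'E'
from h import *
import pickle
s=pickle.load(open("w1.pkl","rb"));c=cam("wrist",s);B=np.load("B.npy")
im=cv2.imread("pics/w1r.png");k=4;x0,y0=150,75
im=cv2.resize(im[y0:y0+150,x0:x0+200],None,fx=k,fy=k,interpolation=cv2.INTER_CUBIC)
x=B[3]*1000
def pl(P,col):
    q=((proj(c,wb(B,P))-[x0,y0]+.5)*k).astype(int);cv2.polylines(im,[q],False,col,1)
pl([[x+50,80,22],[x+50,-20,22],[x-50,-20,22],[x-50,80,22]],(0,0,255))
pl([[-107,80,12],[-107,-118,12],[85,-118,12],[85,80,12]],(255,0,255))
pl([[85,-118,78],[85,80,78]],(255,0,0))
t=np.linspace(0,6.3,30);pl(np.c_[45+5*np.cos(t),-75+5*np.sin(t),70+0*t],(0,255,0))
cv2.imwrite("pics/ov.png",im);print(c[0],c[1])
E
```

```text
[[320.72696995   0.         257.36081912]
 [  0.         320.72696995 191.48758014]
 [  0.           0.           1.        ]] [0.0300569 0.        0.        0.        0.       ]
```

View pics/ov.png

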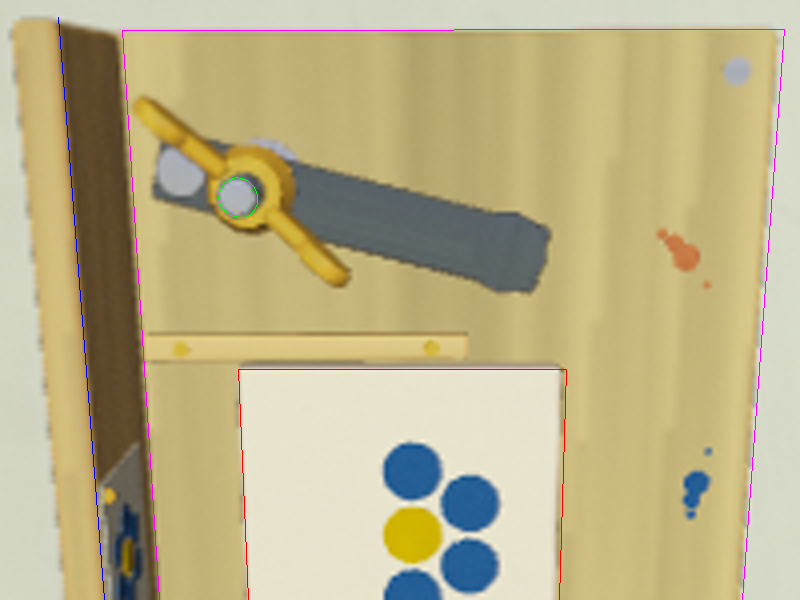

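```bash
cat >> h.py <<'E'
def tcpb():
    s=arm.get_state();B=np.load("B.npy");d=s["eef_pos"]-[B[0],B[1],0];c,q=np.cos(B[2]),np.sin(B[2])
    return np.array([c*d[0]+q*d[1],-q*d[0]+c*d[1],d[2]])*1000,s
def rep(target=None):
    p,s=tcpb();f=s["force"];print("board mm",p.round(1),"yaw-th",round((s["ee_rot"][2]-np.load("B.npy")[2]),3),"F",f.round(1),"t",round(s["t"],2))
    if target is not None:
        d=(np.array(target)-p);print("units tx,ty,tz (yaw th-pi/2):",(np.array([-d[1],-d[0],-d[2]])/80).round(3))
E
python3 -c "
from h import *
rep([-75,30,17])"
```

```text
board mm [ -5.2 -26.9 248.9] yaw-th -1.571 F [ 0.3 -0.4  0.3] t 3.02
units tx,ty,tz (yaw th-pi/2): [-0.711  0.873  2.898]
```

```bash
python3 -m handwheel '[[[-0.35,0.44,0,0,0,0,255],[-0.71,0.87,0.3,0,0,0,255],[-0.71,0.87,0.9,0,0,0,255]]]' >/dev/null
python3 -m handwheel '[[[0,0,0.6,0,0,0,255],[0,0,1,0,0,0,255]]]' >/dev/null
python3 -m handwheel '[[[0,0,0.5,0,0,0,255],[0,0,0.8,0,0,0,255],[0,0,0.96,0,0,0,255],[0,0,1,0,0,0,255],[0,0,1,0,0,0,255]]]' >/dev/null
python3 -c "
from h import *
rep([-23,30,17])"
```

```text
board mm [-74.5  30.   17.5] yaw-th -1.567 F [ 0.2  0.  -0.1] t 4.28
units tx,ty,tz (yaw th-pi/2): [ 0.    -0.644  0.006]
```

```bash
python3 -m handwheel '[[[0,-0.15,0,0,0,0,255],[0,-0.25,0,0,0,0,255],[0,-0.32,0,0,0,0,255],[0,-0.38,0,0,0,0,255],[0,-0.44,0,0,0,0,255]]]'
python3 -m handwheel '[[[0,-0.04,0,0,0,0,255],[0,-0.08,0,0,0,0,255],[0,-0.1,0,0,0,0,255],[0,-0.12,0,0,0,0,255],[0,-0.14,0,0,0,0,255]]]'
python3 - <<'E'
from h import *
rep([-23,30,17])
B=np.load("B.npy")
ims=[]
for n,(x0,y0) in (("scene",(190,160)),("side",(195,165))):
    im=cams.grab_frame(n)[y0:y0+95,x0:x0+120];im=cv2.resize(im,None,fx=5,fy=5,interpolation=cv2.INTER_CUBIC);c=cam(n)
    for x,col in((35,(0,0,255)),):
        q=((proj(c,wb(B,[[x+50,80,22],[x+50,-20,22],[x-50,-20,22],[x-50,80,22]]))-[x0,y0]+.5)*5).astype(int);cv2.polylines(im,[q],True,col,1)
    ims.append(im)
cv2.imwrite("pics/t1.png",np.vstack(ims)[:, :][:950]);
a=np.hstack([cv2.resize(i,(400,316)) for i in ims]);cv2.imwrite("pics/t1.png",a)
E
```

```text
t: 4.9
eef_pos: [0.475, 0.0684, 0.0176]
ee_rot: [3.14, -0.001, -1.761]
force: [-8.7, 2.4, 11.9]
width: 0.0
gripper_force: 6.0
t: 5.52
eef_pos: [0.4844, 0.0662, 0.0174]
ee_rot: [3.138, -0.001, -1.762]
force: [-19.2, 9.5, 21.2]
width: 0.0005
gripper_force: 13.2
board mm [-30.5  28.9  17.4] yaw-th -1.568 F [-19.2   9.5  21.2] t 5.53
units tx,ty,tz (yaw th-pi/2): [-0.014 -0.094  0.005]
```

View pics/t1.png

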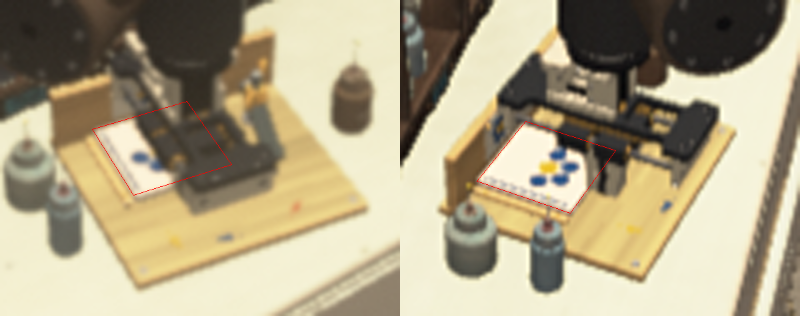

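The side view shows the tile matching the red home outline, so I'll back off and check with the wrist camera.

```bash
python3 -m handwheel '[[[0,0.15,0,0,0,0,255],[0,0.3,0,0,0,0,255],[0,0.3,-0.4,0,0,0,255],[0,0.3,-1,0,0,0,255]]]' >/dev/null
python3 -m handwheel '[[[0.4,-0.2,-0.4,0,0,0,255],[0.9,-0.3,-0.9,0,0,0,255],[0.9,-0.3,-0.9,0,0,0,255]]]'
python3 - <<'E'
from h import *
rep([-18,-88,32]);B=np.load("B.npy")
s=arm.get_state();im=cams.grab_frame("wrist");c=cam("wrist",s)
q=proj(c,wb(B,[[85,80,22],[85,-20,22],[-15,-20,22],[-15,80,22]])).astype(int);print(q.tolist())
im=cv2.resize(im,(800,600),interpolation=cv2.INTER_CUBIC)
cv2.polylines(im,[(q*1.5625).astype(int)],False,(0,0,255),1)
cv2.imwrite("pics/w2.png",im)
E
```

```text
t: 6.5
eef_pos: [0.4744, -0.0052, 0.172]
ee_rot: [-3.136, 0.003, -1.763]
force: [-1.2, 0.9, -0.7]
width: 0.0004
gripper_force: 0.0
board mm [-26.6 -43.2 172. ] yaw-th -1.569 F [-1.2  0.9 -0.7] t 6.5
units tx,ty,tz (yaw th-pi/2): [ 0.56  -0.107  1.75 ]
[[156, 285], [147, 197], [247, 198], [247, 285]]
```

View pics/w2.png

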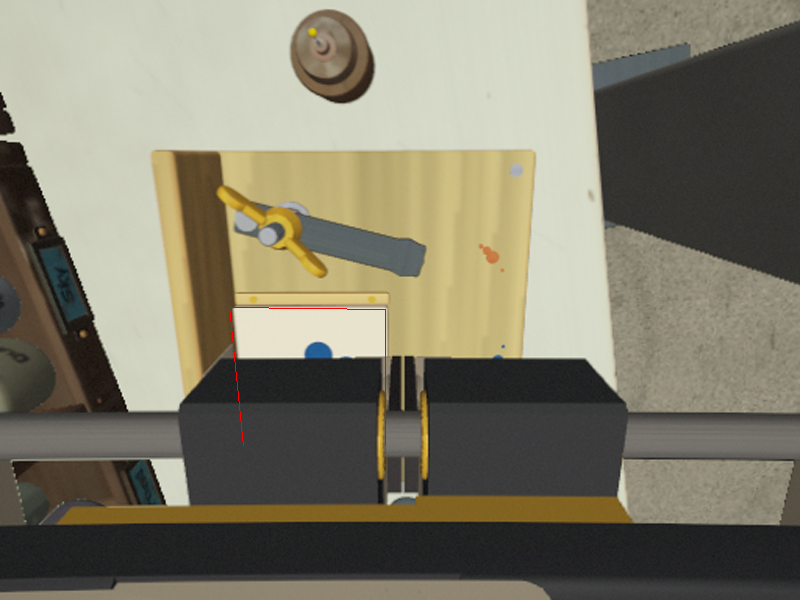

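The tile sits against the fence, with its left edge at pixel 233 and its front at 388. Next is the strap.

```bash
python3 -m handwheel '[[[0.56,0.19,0,0,0,0,255],[0.56,0.19,0.5,0,0,0,255],[0.56,0.19,0.9,0,0,0,255]]]' >/dev/null
python3 -m handwheel '[[[0,0,0.5,0,0,0,255],[0,0,0.8,0,0,0,255],[0,0,0.9,0,0,0,255],[0,0,0.9,0,0,0,255]]]' >/dev/null
python3 - <<'E'
from h import *
rep([-42,-88,28]);p=tcpb()[0]
for s in [.22,.4,.6,.8,1.0,1.1,1.2,1.3,1.4,1.5]:
    u=np.array([-np.cos(s),np.sin(s)]);v=np.array([np.sin(s),np.cos(s)])
    C=np.array([45,-75])+70*u-10*v-[15,10];d=C-p[:2];print(s,C.round(1),"units",(-d[1]/80).round(2),(-d[0]/80).round(2))
E
```

```text
board mm [-43.7 -86.9  24.5] yaw-th -1.566 F [-0.1  0.5 -0.6] t 7.42
units tx,ty,tz (yaw th-pi/2): [ 0.014 -0.021 -0.043]
0.22 [-40.5 -79.5] units -0.09 -0.04
0.4 [-38.4 -67. ] units -0.25 -0.07
0.6 [-33.4 -53.7] units -0.41 -0.13
0.8 [-25.9 -41.8] units -0.56 -0.22
1.0 [-16.2 -31.5] units -0.69 -0.34
1.1 [-10.7 -27.2] units -0.75 -0.41
1.2 [ -4.7 -23.4] units -0.79 -0.49
1.3 [  1.6 -20.2] units -0.83 -0.57
1.4 [  8.2 -17.7] units -0.86 -0.65
1.5 [ 15.1 -15.9] units -0.89 -0.73
```

```bash
python3 -m handwheel '[[[0,0,-0.055,0,0,0,255],[-0.09,-0.04,-0.055,0,0,0,255],[-0.25,-0.07,-0.055,0,0,0,255],[-0.41,-0.13,-0.055,0,0,0,255],[-0.56,-0.22,-0.055,0,0,0,255]]]'
python3 -m handwheel '[[[-0.13,-0.12,0,0,0,0,255],[-0.19,-0.19,0,0,0,0,255],[-0.23,-0.27,0,0,0,0,255],[-0.27,-0.35,0,0,0,0,255],[-0.3,-0.41,0,0,0,0,255]]]'
python3 - <<'E'
from h import *
rep([15,-16,28])
B=np.load("B.npy");ims=[]
for n,(x0,y0) in (("scene",(190,160)),("side",(195,165))):
    im=cams.grab_frame(n)[y0:y0+95,x0:x0+120];ims.append(cv2.resize(im,(400,316),interpolation=cv2.INTER_CUBIC))
cv2.imwrite("pics/s1.png",np.hstack(ims))
E
```

```text
t: 8.05
eef_pos: [0.4759, -0.0033, 0.0295]
ee_rot: [-3.141, 0.0, -1.76]
force: [-0.2, -0.6, 0.2]
width: 0.0006
gripper_force: 0.3
t: 8.68
eef_pos: [0.5124, 0.0128, 0.0293]
ee_rot: [3.141, -0.0, -1.761]
force: [-0.1, -0.1, -0.1]
width: 0.0004
gripper_force: 0.2
board mm [  7.2 -18.1  29.3] yaw-th -1.567 F [-0.1 -0.1 -0.1] t 8.68
units tx,ty,tz (yaw th-pi/2): [-0.026 -0.097  0.016]
```

View pics/s1.png

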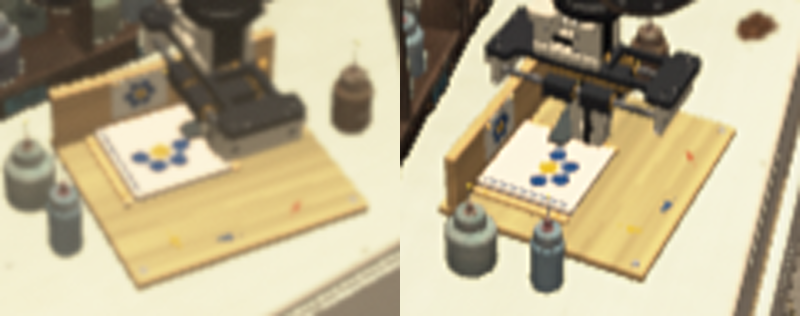

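The strap now lies across the tile, with its toe near (562,135) in the right half. I'll nudge it on toward the stop while watching the force.

```bash
python3 -m handwheel '[[[0,-0.04,0,0,0,0,255],[-0.01,-0.08,0,0,0,0,255],[-0.02,-0.11,0,0,0,0,255],[-0.02,-0.13,0,0,0,0,255],[-0.02,-0.14,0,0,0,0,255]]]' | grep -A2 eef
python3 -c "
from h import *
rep()"
python3 -m handwheel '[[[0,-0.02,0,0,0,0,255],[0,-0.03,0,0,0,0,255],[0,-0.04,0,0,0,0,255]]]' | grep force
python3 -c "
from h import *
rep()"
```

```text
eef_pos: [0.5232, 0.0124, 0.0293]
ee_rot: [3.141, -0.0, -1.761]
force: [-1.7, 0.3, 0.7]
board mm [ 18.  -16.4  29.3] yaw-th -1.567 F [-1.7  0.3  0.7] t 9.4
force: [-6.6, 4.8, 2.0]
gripper_force: 3.3
board mm [ 19.8 -16.7  28.9] yaw-th -1.567 F [-6.6  4.8  2. ] t 9.78
```

```bash
python3 -m handwheel '[[[0,0.15,0,0,0,0,255],[0,0.3,0,0,0,0,255],[0,0.3,-0.5,0,0,0,255],[0,0.3,-1,0,0,0,255]]]' >/dev/null
python3 -m handwheel '[[[0,0,-0.5,0,0,0,255],[0.2,0.1,-1,0,0,0,255],[0.2,0.1,-1,0,0,0,255],[0.2,0.1,-1,0,0,0,255]]]' >/dev/null
cat >> h.py <<'E'
def nut(show=None):
    """wing angles (cw from board -x) by brass colour, strap by grey on tile, wrist view"""
    s=arm.get_state();im=cams.grab_frame("wrist");c=cam("wrist",s);B=np.load("B.npy")
    hsv=cv2.cvtColor(im,cv2.COLOR_BGR2HSV)
    S=wb(B,[45,-75,56])[0]
    vv,uu=np.mgrid[0:im.shape[0],0:im.shape[1]]
    P=unproj(c,np.c_[uu.ravel(),vv.ravel()],.056)-S;cb,sb=np.cos(B[2]),np.sin(B[2])
    X=np.c_[cb*P[:,0]+sb*P[:,1],-sb*P[:,0]+cb*P[:,1]]*1000;r=np.hypot(*X.T);h=hsv.reshape(-1,3)
    m=(r<42)&(h[:,1]>170)&(h[:,0]>12)&(h[:,0]<32)&(h[:,2]>90)
    M=m.reshape(vv.shape).astype(np.uint8);n,l,st,ce=cv2.connectedComponentsWithStats(M)
    k=1+np.argmax(st[1:,4]);Q=X[(l==k).ravel()];Q=Q[np.hypot(*Q.T)>17]
    a=np.pi-np.arctan2(Q[:,1],Q[:,0]);a2=np.angle(np.exp(2j*a).mean())/2
    print("wing cw angle mod pi %.2f"%(a2%np.pi),"npx",len(Q),"mean",Q.mean(0).round(1),"rmax",np.hypot(*Q.T).max().round(1))
    P=unproj(c,np.c_[uu.ravel(),vv.ravel()],.037)-S
    X=np.c_[cb*P[:,0]+sb*P[:,1],-sb*P[:,0]+cb*P[:,1]]*1000;r=np.hypot(*X.T)
    m=(r>60)&(r<82)&(h[:,1]<90)&(h[:,2]<140)&(X[:,1]>-45)&(X[:,0]<35);Q=X[m]
    print("strap",(np.pi-np.arctan2(*Q.mean(0)[::-1])).round(3) if len(Q) else None,len(Q))
    if show: cv2.imwrite(show,cv2.resize(im,(800,600)))
E
python3 - <<'E'
from h import *
rep();nut("pics/n1.png")
E
```

```text
board mm [-11.2 -32.5 189.3] yaw-th -1.567 F [-0.5  0.7 -0.2] t 10.78
wing cw angle mod pi 0.72 npx 304 mean [ 1.5 -1.5] rmax 36.3
strap 1.564 419
```

Strap is at its stop (1.56) and the nut at about 0.71. I'll plan the wing strokes with a small geometric simulation.

```bash
cat > stroke.py <<'E'
from h import *
HX,HY=15.2,9.5
def C(deg,extra=0):
    t=np.radians(deg);w=np.array([-np.cos(t),np.sin(t)]);v=np.array([np.sin(t),np.cos(t)])
    rho=np.interp(deg,[-60,-25,0,30,60,130],[26,25,33,35,31,29])
    return rho*w-(3+extra+HX*abs(np.sin(t))+HY*abs(np.cos(t)))*v
def sim(path,deg):
    e=np.linspace(-1,1,61);bx=np.r_[np.c_[e*HX,0*e+HY],np.c_[e*HX,0*e-HY],np.c_[0*e+HX,e*HY],np.c_[0*e-HX,e*HY]]
    out=[]
    for a,b in zip(path[:-1],path[1:]):
        for f in np.linspace(.1,1,10):
            P=a+(b-a)*f+bx
            while True:
                t=np.radians(deg);r=P@[-np.cos(t),np.sin(t)];q=P@[np.sin(t),np.cos(t)]
                if ((r>0)&(r<36)&(q>-3)&(q<12)).any(): deg+=.25
                else: break
            hub=np.hypot(*P.T).min()
        out.append((round(deg,1),round(hub,1)))
    return out
def plan(degs,start,cur):
    """rows of 5, units tool; start=wing deg; cur= tcp rel stud (mm) commanded"""
    path=[np.array(cur)]+[C(d) for d in degs];print(sim(path,start))
    for i in range(1,len(path),5):
        o=path[i-1];print([[round(-(p-o)[1]/80,2),round(-(p-o)[0]/80,2)] for p in path[i:i+5]], [tuple((p).round(0)) for p in path[i:i+5]])
if __name__=="__main__":
    p=tcpb()[0];print("stroke1 start rel",C(41,10).round(1));rep(np.r_[C(41,10)+[45,-75],46])
    plan([41,54,67,80,93,101,108,115,120,120],41,C(41,10))
    print("stroke2 start rel",C(-60,8));e=C(120);d=C(-60,8)-e;print("from end units",-d[1]/80,-d[0]/80)
    plan([-60,-46,-32,-20,-10,0,10,20,32,45,58,71,84,97,110,116,120,120],-60,C(-60,8))
E
python3 stroke.py
```

```text
stroke1 start rel [-45.1  -0.7]
board mm [-11.4 -32.6 188.7] yaw-th -1.567 F [0.1 0.1 0.1] t 10.82
units tx,ty,tz (yaw th-pi/2): [ 0.539 -0.141  1.783]
[(41, np.float64(23.3)), (54.0, np.float64(20.8)), (67.2, np.float64(19.2)), (79.8, np.float64(19.5)), (93.2, np.float64(21.6)), (101.0, np.float64(23.5)), (108.0, np.float64(25.0)), (115.0, np.float64(26.0)), (120.0, np.float64(26.3)), (120.0, np.float64(26.3))]
[[np.float64(-0.09), np.float64(-0.08)], [np.float64(-0.18), np.float64(-0.12)], [np.float64(-0.26), np.float64(-0.17)], [np.float64(-0.34), np.float64(-0.26)], [np.float64(-0.4), np.float64(-0.35)]] [(np.float64(-39.0), np.float64(7.0)), (np.float64(-36.0), np.float64(13.0)), (np.float64(-31.0), np.float64(20.0)), (np.float64(-25.0), np.float64(27.0)), (np.float64(-17.0), np.float64(31.0))]
[[np.float64(-0.03), np.float64(-0.04)], [np.float64(-0.04), np.float64(-0.09)], [np.float64(-0.06), np.float64(-0.13)], [np.float64(-0.06), np.float64(-0.17)], [np.float64(-0.06), np.float64(-0.17)]] [(np.float64(-14.0), np.float64(33.0)), (np.float64(-10.0), np.float64(34.0)), (np.float
[... 1397 characters left out ...]
oat64(-40.0), np.float64(2.0)), (np.float64(-38.0), np.float64(9.0))]
[[np.float64(-0.08), np.float64(-0.04)], [np.float64(-0.17), np.float64(-0.11)], [np.float64(-0.24), np.float64(-0.2)], [np.float64(-0.29), np.float64(-0.28)], [np.float64(-0.32), np.float64(-0.36)]] [(np.float64(-34.0), np.float64(15.0)), (np.float64(-29.0), np.float64(22.0)), (np.float64(-22.0), np.float64(28.0)), (np.float64(-15.0), np.float64(32.0)), (np.float64(-9.0), np.float64(35.0))]
[[np.float64(-0.01), np.float64(-0.04)], [np.float64(-0.01), np.float64(-0.07)], [np.float64(-0.01), np.float64(-0.07)]] [(np.float64(-6.0), np.float64(36.0)), (np.float64(-3.0), np.float64(36.0)), (np.float64(-3.0), np.float64(36.0))]
```

```bash
python3 -m handwheel '[[[0.3,-0.1,0,0,0,0,255],[0.54,-0.14,0.4,0,0,0,255],[0.54,-0.14,0.9,0,0,0,255]]]' >/dev/null
python3 -m handwheel '[[[0,0,0.5,0,0,0,255],[0,0,0.8,0,0,0,255],[0,0,0.88,0,0,0,255],[0,0,0.88,0,0,0,255]]]' >/dev/null
python3 -c "
from h import *
rep([-0.1,-75.7,46])"
```

```text
board mm [  0.5 -75.7  46.5] yaw-th -1.567 F [ 0.4 -0.6  0.4] t 11.7
units tx,ty,tz (yaw th-pi/2): [0.    0.007 0.007]
```

```bash
python3 -m handwheel '[[[-0.09,-0.08,0,0,0,0,255],[-0.18,-0.12,0,0,0,0,255],[-0.26,-0.17,0,0,0,0,255],[-0.34,-0.26,0,0,0,0,255],[-0.4,-0.35,0,0,0,0,255]]]' |grep force
python3 -m handwheel '[[[-0.03,-0.04,0,0,0,0,255],[-0.04,-0.09,0,0,0,0,255],[-0.06,-0.13,0,0,0,0,255],[-0.06,-0.17,0,0,0,0,255],[-0.06,-0.17,0,0,0,0,255]]]' | grep force
python3 -c "
from h import *
rep([57,-112,82])"
python3 -m handwheel '[[[0.02,0.1,0,0,0,0,255],[0.02,0.1,-0.4,0,0,0,255],[0.02,0.1,-0.7,0,0,0,255],[0.02,0.1,-0.9,0,0,0,255]]]' | grep force
python3 -c "
from h import *
rep([57,-112,82]); nut()"
```

```text
force: [-0.5, -0.7, -0.5]
gripper_force: 0.7
force: [-0.6, -1.1, 0.2]
gripper_force: 0.1
board mm [ 42.6 -38.7  47. ] yaw-th -1.567 F [-0.6 -1.1  0.2] t 12.95
units tx,ty,tz (yaw th-pi/2): [ 0.917 -0.181 -0.437]
force: [0.5, 0.2, 0.3]
gripper_force: 0.0
board mm [ 34.1 -40.2 120.3] yaw-th -1.567 F [0.5 0.2 0.3] t 13.45
units tx,ty,tz (yaw th-pi/2): [ 0.897 -0.286  0.479]
wing cw angle mod pi 2.12 npx 415 mean [-0.6 -2.1] rmax 36.3
strap 1.522 1789
```

```bash
python3 -m handwheel '[[[0.6,-0.2,0,0,0,0,255],[0.9,-0.29,0,0,0,0,255],[0.9,-0.29,0.4,0,0,0,255],[0.9,-0.29,0.8,0,0,0,255],[0.9,-0.29,0.92,0,0,0,255]]]' |grep force
python3 -c "
from h import *
rep([57,-112,46])"
python3 -m handwheel '[[[-0.05,0.09,0,0,0,0,255],[-0.05,0.19,0,0,0,0,255],[-0.09,0.29,0,0,0,0,255],[-0.15,0.39,0,0,0,0,255],[-0.21,0.48,0,0,0,0,255]]]' |grep force
python3 -c "
from h import *
rep([18,-95,46])"
```

```text
force: [-0.0, -0.8, 1.7]
gripper_force: 0.0
board mm [  55.9 -112.9   43.2] yaw-th -1.567 F [-0.  -0.8  1.7] t 14.12
units tx,ty,tz (yaw th-pi/2): [-0.011 -0.014 -0.035]
force: [0.6, -0.9, -0.1]
gripper_force: 0.4
board mm [ 18.5 -95.2  45.7] yaw-th -1.567 F [ 0.6 -0.9 -0.1] t 14.75
units tx,ty,tz (yaw th-pi/2): [-0.003  0.006 -0.003]
```

```bash
python3 -m handwheel '[[[-0.09,0.08,0,0,0,0,255],[-0.14,0.11,0,0,0,0,255],[-0.19,0.14,0,0,0,0,255],[-0.28,0.16,0,0,0,0,255],[-0.36,0.14,0,0,0,0,255]]]' |grep force
python3 -m handwheel '[[[-0.08,-0.04,0,0,0,0,255],[-0.17,-0.11,0,0,0,0,255],[-0.24,-0.2,0,0,0,0,255],[-0.29,-0.28,0,0,0,0,255],[-0.32,-0.36,0,0,0,0,255]]]' |grep force
python3 -m handwheel '[[[-0.01,-0.04,0,0,0,0,255],[-0.01,-0.07,0,0,0,0,255],[-0.01,-0.07,0,0,0,0,255]]]' |grep force
python3 -c "
from h import *
rep([42,-39,46])"
python3 -m handwheel '[[[0.02,0.1,0,0,0,0,255],[0.02,0.1,-0.4,0,0,0,255],[0.02,0.1,-0.7,0,0,0,255],[0.02,0.1,-0.92,0,0,0,255]]]' | grep force
python3 -c "
from h import *
rep([57,-112,46]); nut()"
```

```text
force: [-0.5, -0.8, -0.0]
gripper_force: 0.5
force: [-1.1, 0.0, -0.7]
gripper_force: 0.6
force: [-2.4, -0.8, 0.6]
gripper_force: 0.2
board mm [ 42.4 -40.3  45.4] yaw-th -1.567 F [-2.4 -0.8  0.6] t 16.38
units tx,ty,tz (yaw th-pi/2): [-0.016  0.005 -0.008]
force: [0.3, 0.7, 0.4]
gripper_force: 0.0
board mm [ 34.1 -41.9 120.3] yaw-th -1.567 F [0.3 0.7 0.4] t 16.88
units tx,ty,tz (yaw th-pi/2): [ 0.877 -0.286  0.929]
wing cw angle mod pi 2.14 npx 410 mean [-0.8 -2.5] rmax 35.7
strap 1.511 1925
```

```bash
python3 -m handwheel '[[[0.6,-0.2,0,0,0,0,255],[0.88,-0.29,0,0,0,0,255],[0.88,-0.29,0.4,0,0,0,255],[0.88,-0.29,0.8,0,0,0,255],[0.88,-0.29,0.93,0,0,0,255]]]' |grep force
python3 -m handwheel '[[[-0.05,0.09,0,0,0,0,255],[-0.05,0.19,0,0,0,0,255],[-0.09,0.29,0,0,0,0,255],[-0.15,0.39,0,0,0,0,255],[-0.21,0.48,0,0,0,0,255]]]' |grep force
python3 -m handwheel '[[[-0.09,0.08,0,0,0,0,255],[-0.14,0.11,0,0,0,0,255],[-0.19,0.14,0,0,0,0,255],[-0.28,0.16,0,0,0,0,255],[-0.36,0.14,0,0,0,0,255]]]' |grep force
python3 -m handwheel '[[[-0.08,-0.04,0,0,0,0,255],[-0.17,-0.11,0,0,0,0,255],[-0.24,-0.2,0,0,0,0,255],[-0.29,-0.28,0,0,0,0,255],[-0.32,-0.36,0,0,0,0,255]]]' |grep force
python3 -m handwheel '[[[-0.01,-0.04,0,0,0,0,255],[-0.01,-0.07,0,0,0,0,255],[-0.01,-0.07,0,0,0,0,255]]]' |grep force
python3 -c "
from h import *
rep([42,-39,46])"
python3 -m handwheel '[[[0.02,0.1,0,0,0,0,255],[0.02,0.1,-0.4,0,0,0,255],[0.02,0.1,-0.7,0,0,0,255],[0.02,0.1,-0.92,0,0,0,255]]]' | grep force
python3 -c "
from h import *
rep([57,-112,46]); nut()"
```

```text
force: [0.3, 0.8, 0.9]
gripper_force: 0.0
force: [0.6, -1.8, -0.3]
gripper_force: 0.4
force: [-0.7, -1.1, -0.7]
gripper_force: 0.5
force: [-1.3, -0.3, -0.2]
gripper_force: 0.6
force: [-1.0, -0.3, -1.0]
gripper_force: 0.2
board mm [ 42.4 -40.3  44.6] yaw-th -1.567 F [-1.  -0.3 -1. ] t 19.8
units tx,ty,tz (yaw th-pi/2): [-0.017  0.005 -0.018]
force: [1.0, -0.5, -0.6]
gripper_force: 0.0
board mm [ 34.1 -41.9 119.6] yaw-th -1.567 F [ 1.  -0.5 -0.6] t 20.3
units tx,ty,tz (yaw th-pi/2): [ 0.877 -0.287  0.92 ]
wing cw angle mod pi 2.14 npx 407 mean [-1. -3.] rmax 35.7
strap 1.509 1966
```

```bash
python3 -m handwheel '[[[0.6,-0.2,0,0,0,0,255],[0.88,-0.29,0,0,0,0,255],[0.88,-0.29,0.4,0,0,0,255],[0.88,-0.29,0.8,0,0,0,255],[0.88,-0.29,0.93,0,0,0,255]]]' |grep force
python3 -m handwheel '[[[-0.05,0.09,0,0,0,0,255],[-0.05,0.19,0,0,0,0,255],[-0.09,0.29,0,0,0,0,255],[-0.15,0.39,0,0,0,0,255],[-0.21,0.48,0,0,0,0,255]]]' |grep force
python3 -m handwheel '[[[-0.09,0.08,0,0,0,0,255],[-0.14,0.11,0,0,0,0,255],[-0.19,0.14,0,0,0,0,255],[-0.28,0.16,0,0,0,0,255],[-0.36,0.14,0,0,0,0,255]]]' |grep force
python3 -m handwheel '[[[-0.08,-0.04,0,0,0,0,255],[-0.17,-0.11,0,0,0,0,255],[-0.2,-0.15,0,0,0,0,255],[-0.24,-0.2,0,0,0,0,255],[-0.24,-0.2,0,0,0,0,255]]]' |grep force
python3 -c "
from h import *
rep([42,-39,46])"
```

```text
force: [0.3, -0.4, -0.0]
gripper_force: 0.0
force: [0.6, -0.7, -0.2]
gripper_force: 0.4
force: [-0.7, -0.3, 0.4]
gripper_force: 0.5
force: [-0.3, 0.2, 0.8]
gripper_force: 0.0
board mm [ 24.3 -47.3  43.7] yaw-th -1.567 F [-0.3  0.2  0.8] t 22.85
units tx,ty,tz (yaw th-pi/2): [-0.104 -0.221 -0.028]
```

```bash
python3 -m handwheel '[[[-0.05,-0.08,0,0,0,0,255],[-0.08,-0.16,0,0,0,0,255],[-0.09,-0.2,0,0,0,0,255],[-0.09,-0.23,0,0,0,0,255],[-0.09,-0.23,0,0,0,0,255]]]' |grep force
python3 -c "
from h import *
rep()"
python3 -m handwheel '[[[0.02,0.1,0,0,0,0,255],[0.02,0.1,-0.4,0,0,0,255],[0.02,0.1,-0.7,0,0,0,255],[0.02,0.1,-0.92,0,0,0,255]]]' | grep force
python3 -m handwheel '[[[0.1,0.4,-0.4,0,0,0,255],[0.1,0.4,-0.8,0,0,0,255],[0.1,0.4,-0.9,0,0,0,255]]]' | grep force
python3 -c "
from h import *
rep(); nut('pics/n9.png')"
```

```text
force: [-0.4, 0.3, 0.4]
gripper_force: 0.2
board mm [ 42.4 -40.3  43.8] yaw-th -1.567 F [-0.4  0.3  0.4] t 23.48
force: [0.4, -0.4, -0.1]
gripper_force: 0.0
force: [0.6, -0.5, -0.7]
gripper_force: 0.0
board mm [  2.8 -49.7 191.9] yaw-th -1.566 F [ 0.6 -0.5 -0.7] t 24.35
wing cw angle mod pi 2.13 npx 115 mean [-14.1 -22.6] rmax 36.2
strap 1.554 375
```

View pics/n9.png

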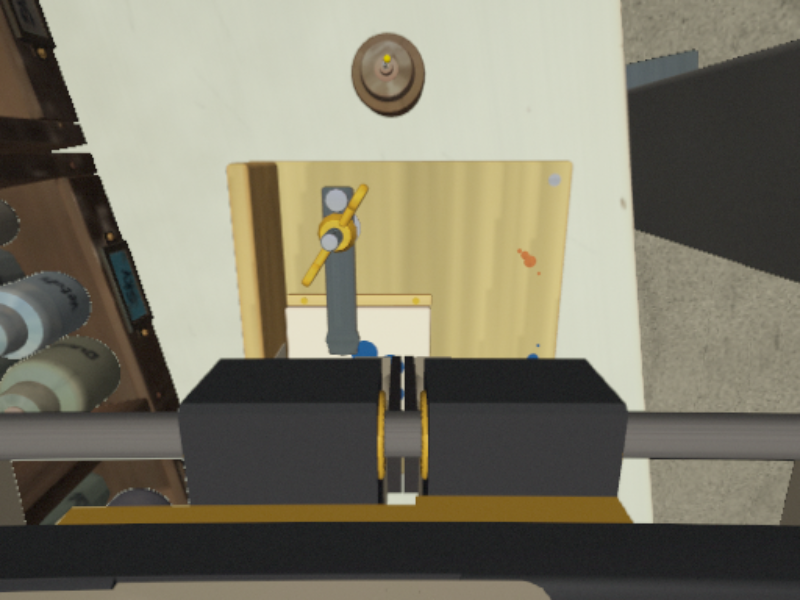

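The wing ends are at (365,187) and (306,284), and the strap is square across the tile, which sits at the fence. The wing angle alone can't show a missed stroke, so I'll check the nut's height from its midpoint.

```bash
python3 - <<'E'
from h import *
B=np.load("B.npy");s=arm.get_state();c=cam("wrist",s);k=1.5625
for z in (40,45,49,53,57,61,65,70): print(z,(proj(c,wb(B,[45,-75,z]))*k).round(1))
print("stud top obs (330,241)")
def span(z): 
    P=unproj(c,np.array([(366,186),(304,285)])/k,z/1000);return np.hypot(*(P[1]-P[0])[:2])*1000
print([(z,round(span(z),1)) for z in (44,50,57,60,65)])
im=cams.grab_frame("wrist");w=im[100:195,175:255]
# brass-masked extent, compare with rendered wing outline at top of wings for theta=11.55-n*pi
h=cv2.cvtColor(im,cv2.COLOR_BGR2HSV);m=cv2.inRange(h,(12,150,80),(32,255,255))
for th in (2.13,5.27,8.41,11.55):
    zt=65-.64*th;best=[]
    w_=np.array([-np.cos(2.13),np.sin(2.13)]);v=np.array([np.sin(2.13),np.cos(2.13)])
    M=np.zeros(m.shape,np.uint8)
    for sg in(1,-1):
        Q=[np.r_[np.array([45,-75])+sg*r*w_+q*v,z] for r in(20,36) for q in(-3,3) for z in(zt,zt-17)]
        cv2.fillConvexPoly(M,cv2.convexHull(proj(c,wb(B,Q)).round().astype(np.int32)),255)
    R=np.zeros(m.shape,np.uint8);cen=proj(c,wb(B,[45,-75,56]))[0]
    yy,xx=np.mgrid[0:384,0:512];ring=(np.hypot(xx-cen[0],yy-cen[1])<45)&(np.hypot(xx-cen[0],yy-cen[1])>17)
    a=(m>0)&ring;b=(M>0)&ring;print(th,"IoU",((a&b).sum()/(a|b).sum()).round(3))
E
```

```text
40 [[336.2 233.9]]
45 [[335.1 235.2]]
49 [[334.3 236.2]]
53 [[333.4 237.3]]
57 [[332.4 238.4]]
61 [[331.5 239.6]]
65 [[330.5 240.8]]
70 [[329.3 242.3]]
stud top obs (330,241)
[(44, np.float64(73.0)), (50, np.float64(71.5)), (57, np.float64(69.8)), (60, np.float64(69.1)), (65, np.float64(67.9))]
2.13 IoU 0.551
5.27 IoU 0.563
8.41 IoU 0.586
11.55 IoU 0.597
```

The midpoint and span put the wings at z ≈ 44–49 mm, which matches a joint value of about 11.55, past firm at 11. I'm handing in.

```bash
python3 -c "
from station import arm
print(arm.job_done())"
```

```text
the job is handed in; nothing more can be done
None
```

I handed the job in at about 24.5 s: the tile is home against the fence, the strap is square across it (about 1.55 rad), and the nut is at about 11.55 by camera; the pad's force on the tile could not be measured directly, and no verdict came back.

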